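# Click the planing jig's depth stop to the marked notch and lock it

## Robot

A 6-joint arm with a two-finger parallel gripper is mounted at the origin on the work surface. World frame = base frame: x ahead of the robot, y to its left, z up, the work surface at z = 0. Lengths are in mm, angles in rad, forces in N, time in s.
With the tool pointing down it reaches from about 400 to 925 mm from the base axis. Payload 12.5 kg.
Tool frame: the origin (TCP) lies midway between the tips of the shut fingers; the grasp point (between the pads) lies 19 mm behind it; x points along the fingers, y is the direction in which the jaws open and shut, and the axes are right-handed (so a half turn about x gives the same grasp; the last joint's range is limited). The gripper opens to 95 mm and grips with 3 to 60 N. Pads are 20 mm wide; open, the fingers measure 119 mm over their backs; the gripper's body (75 mm by 180 mm) begins 59 mm behind the grasp point.
Start: joints at [1.077, 0.491, 1.559, -0, 1.092, -0.106], TCP at [236.331, 578.614, 214.661] pointing down, gripper open.
Joint ranges: [-3.1, 3.1], [-0.84, 2.19], [0.05, 2.79], [-1.13, 4.28], [0.06, 2.93], [-2.69, 2.69]. Speed limits (rad/s): [2.22, 2.22, 2.79, 3.14, 3.14, 3.14].

## Interface

Orientations are given as [roll, pitch, yaw] about the fixed x, y, z axes, in that order (R = Rz(yaw) Ry(pitch) Rx(roll)).
In Python, from cell import sensors, read_camera, get_calibration, order gives the robot as it stands. The module is installed in compiled form; this text tells all that it offers.
- The arm moves only by the tool servo_tool, never from a script. Its argument "steps" is text: rows parted by semicolons, each of 7 numbers parted by spaces: the shift along the tool's x, y, z in mm, then the turn, a rotation vector about the tool's x, y, z in rad, then the finger opening in mm, from 0 to 95.1. A call has exactly 8 rows; each row shifts and turns the pose as measured when the row begins, along the tool's axes as they then stand; what a row does not reach is not made up. A row lasts 1/10 s, in which the tool goes at most 50 mm and 8.59 degrees, less where a joint would pass 70% of its speed; a pose out of reach is approached as far as the arm can. A call is refused whole if a number of a shift passes 50 or a number of a turn 0.15, either way. A call with a gripper value outside its range is refused whole. The fingers move at their own pace and stop on an object; the grip force is fixed at half the most. Time passes only in rows, so rows that do not move let the fingers close, or fill a call up. It gives the time, the measured TCP pose, the force and the opening at its end, in the units of the state.
- sensors.state(): the state, without advancing time (a new reading comes with each control period).
- read_camera(name): name is "scene" or "top" or "wrist"; returns (picture, depth): 420x560x3 uint8, blue, green, red; 420x560 float32, mm along the optical axis (not along the pixel's ray), 0 where there is no reading.
- get_calibration(name): a dict with "mtx" (3x3 intrinsics, pixels), "distortion" ([k1, k2, p1, p2, k3] as OpenCV has them; the pictures are not rectified), "R" (3x3) and "t" (3): a world point X has camera coordinates R X + t. Camera axes: x right, y down, z forward; pixel columns grow to the right and rows downward; lengths in mm; the calibration is good to about 2 mm. A picture is of the moment at which its call begins: read the wrist's pose just before it. get_calibration takes no time and is no camera call; for the wrist camera it gives the pose at the moment of the call.
- order.job_done(): hands the job in, once; it reports no verdict.
The state is a dict: "t": time; "joints": joint angles; "qvel": joint speeds; "tau": joint torques, N m; "eef_pos": TCP position; "tcp_rot": TCP orientation; "ft_force": force on the tool from outside, world axes, zero at the start; "moment": the same for the moment, N m; "opening": opening from 0.0 (shut) to 1.0 (fully open).
Only numpy, scipy, OpenCV 4.12 (cv2) and the standard library are available. Lean on these libraries where they do the work, as an engineer would, in place of code of your own. Each camera call takes 0.05 s, during which the arm holds its last target.

## Task

On the wooden planing jig, use the thumb lever to click the depth-stop pointer round until it comes to rest at the notch marked by the tall brass pin, never a notch too far and without touching the pointer itself. Work the lever gently and let go of it, then gently press the round lock plunger beside it fully home. Leave everything else on the bench as it is.

Things in the scene. Friction and masses are not known exactly. Their poses are not given: they have to be found in the camera images.
- jig: Planing jig: dark wooden board 220 x 270 x 30 mm (its x, y, z), fixed; place and yaw (within 0.35) vary. Origin: underside centre; the vertical axis of wheel, pointer and lever passes through it. On its +x side a brass quadrant has 7 notches at angles -0.6, -0.4 .. 0.6 rad about that axis (from jig +x towards +y), with marks and holes on an 88 mm radius. A steel stop bar (+x edge) moves 2 mm a notch.
- wheel: Steel index wheel, 60 mm across, under the lever; with the lever's plate it reaches 55 mm above the bench. Origin on the jig's axis, 31 mm above the bench. It holds itself in notches 0.2 rad apart. The force at the stud that makes it jump a notch is 4 to 18 N: the same for all notches but different each time, so how far to push must be felt.
- thumb_lever: Flat steel bar on the jig's axis, opposite to the pointer, pointing along its own -x, with an upright stud. Turns counter-clockwise seen from above and drives the wheel through a spring (30 N per rad at the stud, 0.6 rad at most): it winds up until the wheel clicks on one notch and the force drops some 6 N; about 0.2 rad more gives the next click. Delicate: 22 N at most, squeezing included.
- thumb_stud (a point): Centre of the lever's stud: dark wood, upright, 18 mm diameter, from 54 to 96 mm above the bench, 80 mm from the jig's axis, at first at angle pi - 0.8 from jig +x towards +y. Push it sideways along its circle towards jig -y, slowly (20 mm/s) with closed fingers rather than gripping. Let go, it springs back by its wind-up (up to 0.6 rad) and the wheel stays in its notch.
- pointer: Pointer: dark steel finger 8 mm wide on the wheel, 39 mm above the bench, reaching 73 mm from the axis on the jig's +x side. Its x axis points along it, origin on the jig's axis. Starts in the first notch (-0.6) and turns counter-clockwise, towards jig +y, one notch (0.2 rad) a click. Not to be touched.
- pointer_mark (a point): The spot that the pointer points at: 88 mm from the axis in line with the pointer, on the circle of the holes. When the pointer rests at the pin's notch this lies within 3 mm (horizontally) of the pin's axis; neighbouring notches are 18 mm apart.
- pin: Tall brass marker pin, 10 mm diameter, standing 28 mm out of the jig's top in one of the holes at -0.2, 0, 0.2 or 0.4 (two to five clicks from the start; which varies). Fixed. Origin at its foot, 30 mm above the bench; axes parallel to the jig's. The other holes hold flat brass plugs 4 mm high.
- pin_top (a point): Centre of the top of the tall brass pin, 58 mm above the bench.
- lock: The lock plunger: a round brass head 30 mm in diameter on a steel stem, in a dark steel collar 38 mm in diameter (top 50 mm above the bench) at x = 30 mm, y = -105 mm of the jig. It slides straight down against 4 N of friction and stays where it is left. No more than 25 N on it.
- lock_top (a point): Centre of the flat top of the lock plunger's head, 64 mm above the bench when up, 54 mm when fully home (10 mm of travel).
- finger_plane: A small brass and steel finger plane, 44 x 22 x 32 mm, loose on the jig's -x -y corner. Leave alone. Origin: centre of its underside.
- cork_block: A cork block 34 x 24 x 16 mm, loose on the jig near its +y edge. Leave alone. Origin: centre of its underside.
- block_plane: A block plane 150 x 45 x 40 mm on the bench to the left. Leave alone. Origin: centre of its underside.
- glue_bottle: A white bottle, 48 mm in diameter and 110 mm tall, to the right. Leave alone. Origin: centre of its underside.
- gouge: A gouge with wooden handle, 200 mm long, lying to the right, handle to its -x. Leave alone. Origin near its middle.
- bridge_blank: A small maple bridge blank, 42 x 40 x 8 mm, to the left. Leave alone. Origin: centre of its underside.
- clamp_spool: A wooden clamp spool, 30 mm in diameter and 72 mm tall, to the left. Leave alone. Origin: centre of its underside.

How it is judged (in metres and radians):
On the way, in this order (a step that is already met when the one before it is completed fails the run):
1. the pointer rests at the pin's notch, with the lever let go, before the lock is pressed (horizontal distance between pointer_mark and pin below 0.005 m and contact force between anything else and thumb_lever below 0.3 N and height (world z) of lock_top above 0.062 m), for 0.3 s.
2. the lock plunger is pressed home (height (world z) of lock_top below 0.0556 m), for 0.1 s.
At the end, for the whole second after the job is handed in: The pointer is at rest at the pin's notch (the spot it points at within 5 mm of the pin's axis, horizontally) and the lock plunger is home within 1.6 mm (its top less than 55.6 mm above the bench) (horizontal distance between pointer_mark and pin below 0.005 m and angular speed of pointer below 0.05 rad/s and height (world z) of lock_top below 0.0556 m); the robot touches nothing.
It fails at once if the pointer passes the pin's notch (by more than 11.5 mm along the jig's y) (y of pointer_mark in the frame of pin above 0.0115 m).
It fails at once if more than 22 N on the thumb lever (contact force between anything else and thumb_lever above 22 N).
It fails at once if more than 25 N on the lock plunger (contact force between anything else and lock above 25 N).
It fails at once if the pointer is touched (contact force between anything else and pointer above 1 N).
It fails at once if something else on the bench is shifted by more than 15 mm (distance of any of finger_plane, cork_block, block_plane, glue_bottle, gouge, bridge_blank, clamp_spool from where it was at the start of the episode above 0.015 m).
It also fails if it takes over 72 s, if anything falls off the work surface, if the arm or the gripper's body presses on something with over 40 N, if the wrist force passes 120 N, or if a joint passes its speed limit or range.

## Working session

There is one attempt and no reset: what is moved stays moved. The work goes in short steps, Python scripts to look and compute and a tool call to move; the robot and the scene stay as the last step left them, time stands still between calls to the robot, and variables do not carry over. Pictures are saved under pics/ and viewed, and the job is handed in when it is done.

Besides the shell and the picture viewer there is one more tool, called after "Call:" as name(argument=value, ...) on one line, values as JSON. servo_tool: Moves the arm, as the interface text tells. Its arguments: {"type":"object","properties":{"steps":{"type":"string"}},"required":["steps"]}

```bash
mkdir -p pics; ls; python3 - <<'E'
from cell import sensors, read_camera, get_calibration
import cv2,numpy as np
print(sensors.state())
for n in("top","scene"):
    p,d=read_camera(n); cv2.imwrite(f"pics/{n}0.png",p); np.save(f"{n}0.npy",d)
    c=get_calibration(n); print(n,c)
E
```

```text
pics
{'t': 0.0, 'joints': array([ 1.07738097e+00,  4.91587053e-01,  1.55945806e+00, -2.37403803e-05,
        1.09172188e+00, -1.05543832e-01]), 'qvel': array([-0.00026494,  0.00049111,  0.00119083,  0.00149392,  0.00143372,
       -0.00011496]), 'tau': array([-1.90849998e-03, -6.12639213e+01, -2.58175832e+01,  6.91884826e-02,
        4.82149317e-02, -1.60582217e-04]), 'eef_pos': array([236.2174605 , 578.3670243 , 214.04171244]), 'tcp_rot': array([-1.65841298,  1.5696218 , -2.04627354]), 'ft_force': array([ 0.51090258,  0.5388865 , -0.17953809]), 'moment': array([-0.01610422, -0.04647312, -0.05422683]), 'opening': 0.9974752555757476}
top {'mtx': array([[443.30125618,   0.        , 279.76424892],
       [  0.        , 443.30125618, 209.4801721 ],
       [  0.        ,   0.        ,   1.        ]]), 'distortion': array([0.01770774, 0.        , 0.        , 0.        , 0.        ]), 'R': array([[-0.01971564, -0.99960406, -0.02007508],
       [-0.99888599,  0.02055454, -0.04247683],
       [ 0.04287265,  0.01921526, -0.99889575]]), 't': array([  38.09952207,  512.86711788, 1096.97917705])}
scene {'mtx': array([[505.18296747,   0.        , 276.92998665],
       [  0.        , 505.18296747, 213.8467038 ],
       [  0.        ,   0.        ,   1.        ]]), 'distortion': array([0.05307276, 0.        , 0.        , 0.        , 0.        ]), 'R': array([[-0.76308325,  0.64622438, -0.00989956],
       [ 0.44516841,  0.51444197, -0.73292193],
       [-0.46853927, -0.56368742, -0.68024073]]), 't': array([ 419.500003  , -165.61892891, 1580.03988415])}
```

View pics/top0.png

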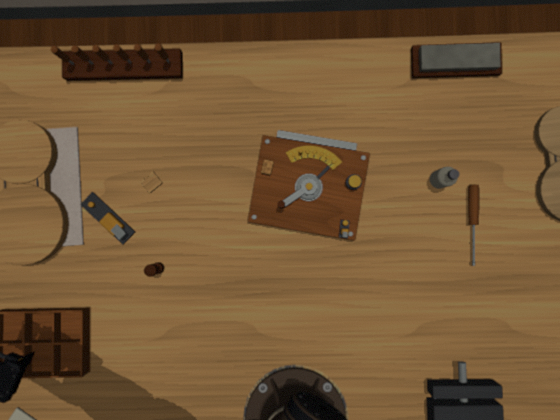

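View pics/scene0.png

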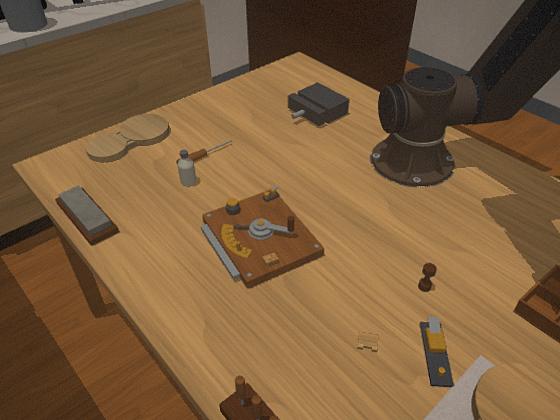

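The top view shows the jig centred near (309,187), the stud near (281,206), the lock near (354,182) and the quadrant near (315,157). I'll zoom in.

```bash
python3 - <<'E'
import cv2
p=cv2.imread("pics/top0.png")[120:250,235:385]; cv2.imwrite("pics/topz.png",cv2.resize(p,None,fx=4.6,fy=4.6,interpolation=cv2.INTER_CUBIC))
p=cv2.imread("pics/scene0.png")[175:290,190:335]; cv2.imwrite("pics/scenez.png",cv2.resize(p,None,fx=5,fy=5,interpolation=cv2.INTER_CUBIC))
E
```

```text
(no output)
```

View pics/topz.png

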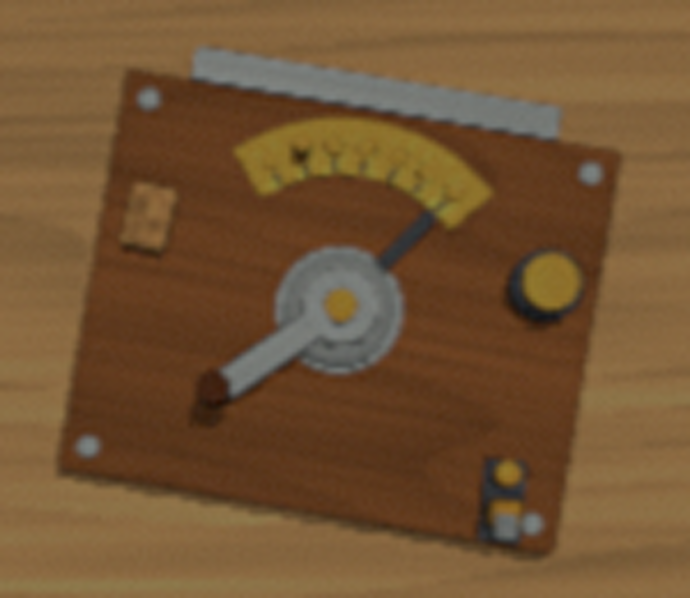

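View pics/scenez.png

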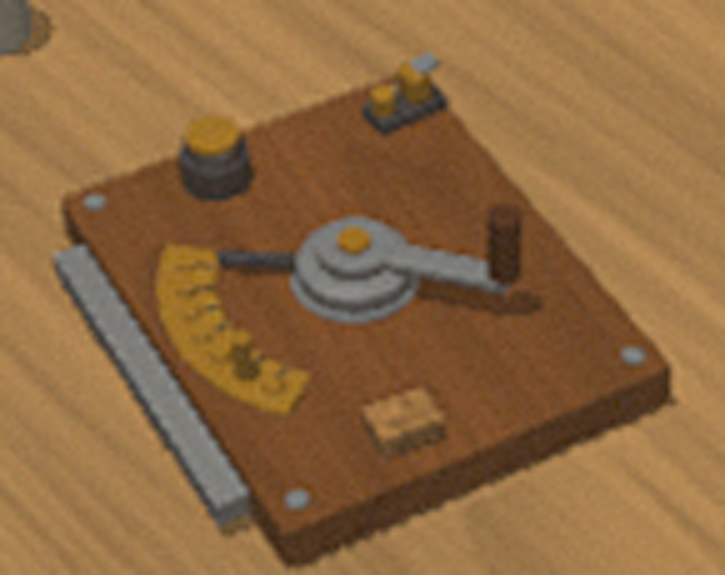

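```bash
cat > h.py <<'E'
import numpy as np,cv2
from cell import get_calibration
def pz(n,uv,z,c=None):
    c=c or get_calibration(n)
    q=cv2.undistortPoints(np.array([[uv]],float),c["mtx"],c["distortion"])[0,0]
    r=c["R"].T@np.array([q[0],q[1],1]); o=-c["R"].T@c["t"]
    return o+r*(z-o[2])/r[2]
def proj(n,P,c=None):
    c=c or get_calibration(n)
    return cv2.projectPoints(np.array(P,float).reshape(-1,3),cv2.Rodrigues(c["R"])[0],c["t"],c["mtx"],c["distortion"])[0][:,0]
E
python3 - <<'E'
from h import *
f=lambda u,v,z:pz("top",(u/4.6+235-.4,v/4.6+120-.4),z)
C=[f(u,v,30) for u,v in((130,70),(620,153),(553,553),(60,470))]
print(np.round(C,1)); print("cen",np.mean(C,0))
d=C[0]+C[1]-C[2]-C[3]; print("yaw",np.arctan2(d[1],d[0])); d=C[0]+C[3]-C[1]-C[2];print(np.arctan2(-d[0],d[1]))
for nm,u,v,z in(("axis",341,304,58),("stud",215,387,96),("lock",552,281,64),("pin",302,155,58)):print(nm,f(u,v,z))
E
```

```text
[[ 698.6   65.6   30. ]
 [ 647.5 -195.7   30. ]
 [ 434.9 -154.3   30. ]
 [ 484.1  107.    30. ]]
cen [566.26315409 -44.36519529  30.        ]
yaw -0.19125232449041135
-0.18971600815110462
axis [567.15857449 -43.68236781  58.        ]
stud [523.109746    22.23001616  96.        ]
lock [ 576.12712346 -152.57020823   64.        ]
pin [645.70108519 -25.06761034  58.        ]
```

```bash
cat >> h.py <<'E'
from scipy.spatial.transform import Rotation as Ro
from cell import sensors
def st():
    s=sensors.state(); return s,np.array(s["eef_pos"]),Ro.from_euler("xyz",s["tcp_rot"])
def target(zyaw):  # tool x down, tool z along world angle zyaw
    x=np.array([0,0,-1.]);z=np.array([np.cos(zyaw),np.sin(zyaw),0]);y=np.cross(z,x)
    return Ro.from_matrix(np.stack([x,y,z],1))
def plan(P,zyaw,n):
    s,p,R=st(); T=target(zyaw); rv=(R.inv()*T).as_rotvec()
    d=R.inv().apply(np.array(P)-p)
    print("t",s["t"],"pos",p.round(1),"F",s["ft_force"].round(2),"tool-frame shift",d.round(1),"rv",rv.round(3))
    # per row, constant step in world, converted to the turning tool frame
    for i in range(n):
        Ri=R*Ro.from_rotvec(rv*i/n); print((Ri.inv().apply(np.array(P)-p)/n).round(1),(rv/n).round(4))
E
python3 - <<'E'
from h import *
s,p,R=st(); print(R.as_matrix().round(3)); 
z=R.as_matrix()[:,2]; print("zyaw",np.arctan2(z[1],z[0]), "q",s["joints"].round(3))
E
```

```text
[[-0.     0.378  0.926]
 [-0.001  0.926 -0.378]
 [-1.    -0.001 -0.   ]]
zyaw -0.38781424058918834 q [ 1.077  0.491  1.559 -0.     1.092 -0.106]
```

```bash
python3 - <<'E'
from h import *
plan((555,45,200),-2.56,16)
c=get_calibration("wrist"); s,p,R=st(); o=-c["R"].T@c["t"]; print("cam in tool",R.inv().apply(o-p), (c["R"]@R.as_matrix()).round(2))
E
```

```text
t 0.1 pos [236.2 578.4 214.1] F [-0.1  -0.39 -0.62] tool-frame shift [  14.4 -373.2  496.8] rv [2.172e+00 1.000e-03 1.000e-03]
[  0.9 -23.3  31.1] [1.358e-01 1.000e-04 0.000e+00]
[  0.9 -18.9  33.9] [1.358e-01 1.000e-04 0.000e+00]
[  0.9 -14.1  36.2] [1.358e-01 1.000e-04 0.000e+00]
[ 0.9 -9.1 37.8] [1.358e-01 1.000e-04 0.000e+00]
[ 0.9 -3.9 38.6] [1.358e-01 1.000e-04 0.000e+00]
[ 0.9  1.3 38.8] [1.358e-01 1.000e-04 0.000e+00]
[ 0.9  6.6 38.3] [1.358e-01 1.000e-04 0.000e+00]
[ 0.9 11.7 37. ] [1.358e-01 1.000e-04 0.000e+00]
[ 0.9 16.6 35.1] [1.358e-01 1.000e-04 0.000e+00]
[ 0.9 21.2 32.5] [1.358e-01 1.000e-04 0.000e+00]
[ 0.9 25.4 29.4] [1.358e-01 1.000e-04 0.000e+00]
[ 0.9 29.2 25.7] [1.358e-01 1.000e-04 0.000e+00]
[ 0.9 32.4 21.5] [1.358e-01 1.000e-04 0.000e+00]
[ 0.9 35.  16.9] [1.358e-01 1.000e-04 0.000e+00]
[ 0.9 36.9 12. ] [1.358e-01 1.000e-04 0.000e+00]
[ 0.9 38.2  6.9] [1.358e-01 1.000e-04 0.000e+00]
cam in tool [-169.97862657   -0.64029348  -69.95450024] [[-0.    1.    0.  ]
 [-0.25 -0.    0.97]
 [ 0.97  0.    0.25]]
```

Call:
servo_tool(steps="1 -23 31 0.135 0 0 0;1 -19 34 0.135 0 0 0;1 -14 36 0.135 0 0 0;1 -9 38 0.135 0 0 0;1 -4 39 0.135 0 0 0;1 1 39 0.135 0 0 0;1 7 38 0.135 0 0 0;1 12 37 0.135 0 0 0")

```text
t: 0.9
eef_pos: [395.3, 303.1, 203.4]
tcp_rot: [-0.866, 1.566, -2.367]
ft_force: [0.8, 1.1, -0.2]
opening: 0.387
```

```bash
python3 - <<'E'
from h import *
plan((555,45,200),-2.56,8)
E
```

```text
t 0.9 pos [395.3 303.1 203.4] F [ 0.81  1.14 -0.25] tool-frame shift [  3.7 141.4 268.6] rv [1.059e+00 4.000e-03 1.000e-03]
[ 0.5 17.7 33.6] [0.1323 0.0005 0.0002]
[ 0.4 22.  30.9] [0.1323 0.0005 0.0002]
[ 0.4 25.8 27.8] [0.1323 0.0005 0.0002]
[ 0.4 29.3 24.1] [0.1323 0.0005 0.0002]
[ 0.4 32.2 20.1] [0.1323 0.0005 0.0002]
[ 0.4 34.6 15.6] [0.1323 0.0005 0.0002]
[ 0.4 36.3 10.9] [0.1323 0.0005 0.0002]
[ 0.4 37.5  6. ] [0.1323 0.0005 0.0002]
```

Call:
servo_tool(steps="0 18 34 0.132 0 0 0;0 22 31 0.132 0 0 0;0 26 28 0.132 0 0 0;0 29 24 0.132 0 0 0;0 32 20 0.132 0 0 0;0 35 16 0.132 0 0 0;0 36 11 0.132 0 0 0;0 37 6 0.132 0 0 0")

```text
t: 1.7
eef_pos: [553.7, 29.2, 202.4]
tcp_rot: [-0.02, 1.564, -2.623]
ft_force: [-0.3, 0.4, 0.2]
opening: 0.006
```

```bash
python3 - <<'E'
from h import *
from cell import read_camera
plan((555,45,200),-2.56,1)
c=get_calibration("wrist"); p,d=read_camera("wrist"); cv2.imwrite("pics/w1.png",p); np.save("w1.npy",d)
import pickle; pickle.dump(c,open("w1.pkl","wb"))
E
```

```text
t 1.7 pos [553.7  29.2 202.4] F [-0.34  0.37  0.18] tool-frame shift [  2.4 -13.   -9.2] rv [-0.043  0.007  0.   ]
[  2.4 -13.   -9.2] [-0.0433  0.0068  0.0003]
```

View pics/w1.png

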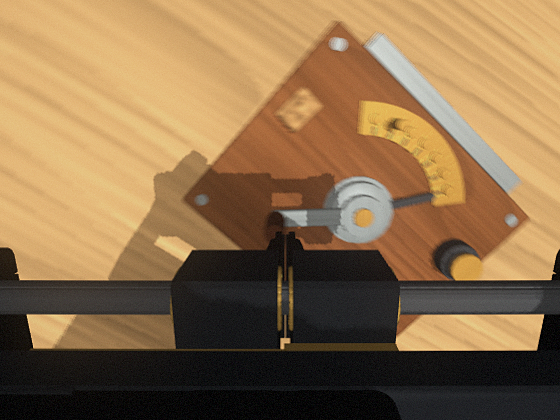

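```bash
python3 - <<'E'
from h import *
from cell import read_camera
s,_,_=st(); print(s["qvel"].round(3))
c=get_calibration("wrist"); p,d=read_camera("wrist"); cv2.imwrite("pics/w2.png",p)
cx,cy,yw=566.7,-44,-.19
for a in(-.2,0,.2,.4,.6):
    q=[[cx+88*np.cos(a+yw),cy+88*np.sin(a+yw),z] for z in(30,58)]
    print(a,proj("wrist",q,c).round(0).tolist(), proj("top",q).round(1).tolist())
P=[[cx,cy,58],[cx+80*np.cos(2.15),cy+80*np.sin(2.15),96]]
print(proj("wrist",P,c).round(0).tolist())
cr=p[80:240,260:480]; cv2.imwrite("pics/w2z.png",cv2.resize(cr,None,fx=3.6,fy=3.6,interpolation=cv2.INTER_CUBIC))
E
```

```text
[ 0.068 -0.02   0.056  0.006 -0.02  -0.135]
-0.2 [[427.0, 154.0], [439.0, 158.0]] [[321.2, 153.8], [322.1, 151.8]]
0 [[415.0, 141.0], [427.0, 144.0]] [[314.3, 151.9], [315.0, 149.9]]
0.2 [[401.0, 130.0], [411.0, 131.0]] [[307.2, 151.4], [307.7, 149.4]]
0.4 [[384.0, 122.0], [393.0, 123.0]] [[300.1, 152.4], [300.4, 150.4]]
0.6 [[366.0, 117.0], [373.0, 118.0]] [[293.4, 154.7], [293.5, 152.7]]
[[356.0, 217.0], [266.0, 236.0]]
```

View pics/w2z.png

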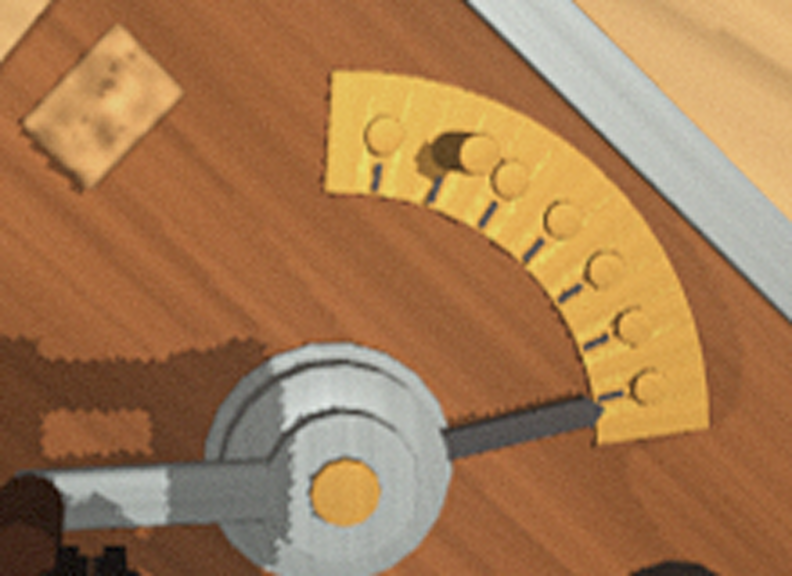

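Every view agrees that the pin is at notch +0.4, so five clicks are needed. Next I descend behind the stud.

```bash
python3 - <<'E'
from h import *
plan((555,44,67),-2.563,7)
E
```

```text
t 1.8 pos [554.9  27.3 202.1] F [-0.35 -0.01  0.24] tool-frame shift [135.  -14.4  -9.5] rv [-0.042  0.007 -0.001]
[19.3 -2.1 -1.4] [-0.0061  0.0009 -0.0001]
[19.3 -2.  -1.3] [-0.0061  0.0009 -0.0001]
[19.3 -2.  -1.3] [-0.0061  0.0009 -0.0001]
[19.3 -2.  -1.3] [-0.0061  0.0009 -0.0001]
[19.3 -2.  -1.3] [-0.0061  0.0009 -0.0001]
[19.3 -2.  -1.3] [-0.0061  0.0009 -0.0001]
[19.3 -2.  -1.3] [-0.0061  0.0009 -0.0001]
```

Call:
servo_tool(steps="0 -7 -5 -0.02 0.003 0 0;0 -7 -5 -0.02 0.003 0 0;20 0 0 0 0 0 0;25 0 0 0 0 0 0;25 0 0 0 0 0 0;25 0 0 0 0 0 0;25 0 0 0 0 0 0;8 0 0 0 0 0 0")

```text
t: 2.6
eef_pos: [553.6, 56.9, 71.8]
tcp_rot: [2.843, 1.567, 0.306]
ft_force: [-0.4, 0.0, -0.2]
opening: 0.004
```

```bash
cat > push.py <<'E'
from h import *
import sys
# where the tool stands relative to stud circle
cx,cy,yw=566.7,-44.,-.19
s,p,R=st(); 
z=R.as_matrix()[:,2]; ang=np.arctan2(z[1],z[0])%(2*np.pi)
D=float(sys.argv[1]) if len(sys.argv)>1 else 16.   # tcp distance behind stud at contact
# lever angle phi such that stud(phi)-D*t(phi) is angularly at p
r=p[:2]-[cx,cy]; a=np.arctan2(r[1],r[0])%(2*np.pi); phi=a+np.arctan2(D,80.)
t=np.array([-np.sin(phi),np.cos(phi)]); F=s["ft_force"]
print("t %.1f"%s["t"],"pos",p.round(1),"r",np.hypot(*r).round(1),"want r",np.hypot(80,D).round(1),"lever phi rel start %.3f"%(phi-(np.pi-.8+yw)),"Ft %.2f Fr %.2f Fz %.2f"%(F[:2]@t,F[:2]@[np.cos(phi),np.sin(phi)],F[2]),"zyaw err (to tangent) %.3f"%((phi+np.pi/2-ang+np.pi)%(2*np.pi)-np.pi))
if len(sys.argv)>2:
    dphi=float(sys.argv[2]); ph=phi+dphi
    P=np.array([cx+80*np.cos(ph)+D*np.sin(ph),cy+80*np.sin(ph)-D*np.cos(ph),67]); plan(P,ph+np.pi/2,8)
E
python3 push.py 22 0
```

```text
t 2.6 pos [553.6  56.9  71.8] r 101.7 want r 83.0 lever phi rel start -0.184 Ft 0.36 Fr 0.20 Fz -0.17 zyaw err (to tangent) -0.207
t 2.6 pos [553.6  56.9  71.8] F [-0.41  0.05 -0.17] tool-frame shift [ 4.8 16.7  8.6] rv [ 0.207 -0.004 -0.001]
[0.6 2.1 1.1] [ 0.0258 -0.0004 -0.0001]
[0.6 2.1 1. ] [ 0.0258 -0.0004 -0.0001]
[0.6 2.1 1. ] [ 0.0258 -0.0004 -0.0001]
[0.6 2.2 0.9] [ 0.0258 -0.0004 -0.0001]
[0.6 2.2 0.9] [ 0.0258 -0.0004 -0.0001]
[0.6 2.2 0.8] [ 0.0258 -0.0004 -0.0001]
[0.6 2.2 0.7] [ 0.0258 -0.0004 -0.0001]
[0.6 2.2 0.7] [ 0.0258 -0.0004 -0.0001]
```

```bash
python3 - <<'E'
from h import *
plan((553,43,67),-2.563,1)
E
```

```text
t 2.6 pos [553.6  56.9  71.8] F [-0.41  0.05 -0.17] tool-frame shift [ 4.8 11.1  8.4] rv [ 0.025 -0.003 -0.001]
[ 4.8 11.1  8.4] [ 0.0253 -0.0035 -0.001 ]
```

Call:
servo_tool(steps="2 3 2 0.01 -0.002 0 0;1 3 2 0.01 -0.002 0 0;1 3 2 0.005 0 0 0;1 2 2 0 0 0 0;0 0 0 0 0 0 0;0 0 0 0 0 0 0;0 0 0 0 0 0 0;0 0 0 0 0 0 0")

```text
t: 3.4
eef_pos: [554.0, 44.3, 70.2]
tcp_rot: [2.273, 1.566, -0.287]
ft_force: [-0.5, 0.2, 0.6]
opening: 0.008
```

```bash
python3 push.py 20 0
python3 - <<'E'
from cell import *
import cv2
p,d=read_camera("wrist"); cv2.imwrite("pics/w3.png",p)
p,d=read_camera("scene"); cv2.imwrite("pics/s3.png",cv2.resize(p[170:290,190:340],None,fx=5,fy=5,interpolation=cv2.INTER_CUBIC))
E
```

```text
t 3.4 pos [554.   44.3  70.2] r 89.2 want r 82.5 lever phi rel start -0.193 Ft 0.39 Fr 0.38 Fz 0.59 zyaw err (to tangent) -0.194
t 3.4 pos [554.   44.3  70.2] F [-0.51  0.2   0.59] tool-frame shift [3.2 6.1 2.9] rv [ 0.194 -0.003 -0.003]
[0.4 0.8 0.4] [ 0.0243 -0.0004 -0.0004]
[0.4 0.8 0.3] [ 0.0243 -0.0004 -0.0004]
[0.4 0.8 0.3] [ 0.0243 -0.0004 -0.0004]
[0.4 0.8 0.3] [ 0.0243 -0.0004 -0.0004]
[0.4 0.8 0.3] [ 0.0243 -0.0004 -0.0004]
[0.4 0.8 0.3] [ 0.0243 -0.0004 -0.0004]
[0.4 0.8 0.2] [ 0.0243 -0.0004 -0.0004]
[0.4 0.8 0.2] [ 0.0243 -0.0004 -0.0004]
```

View pics/w3.png

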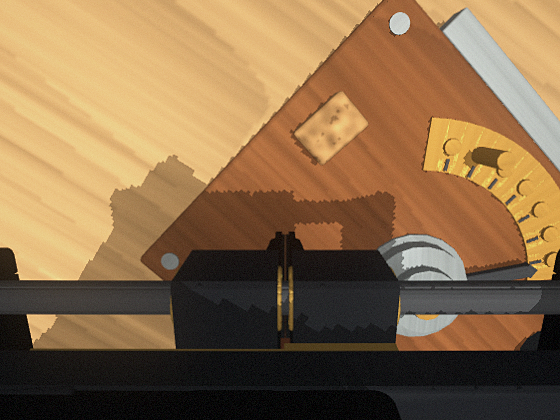

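View pics/s3.png

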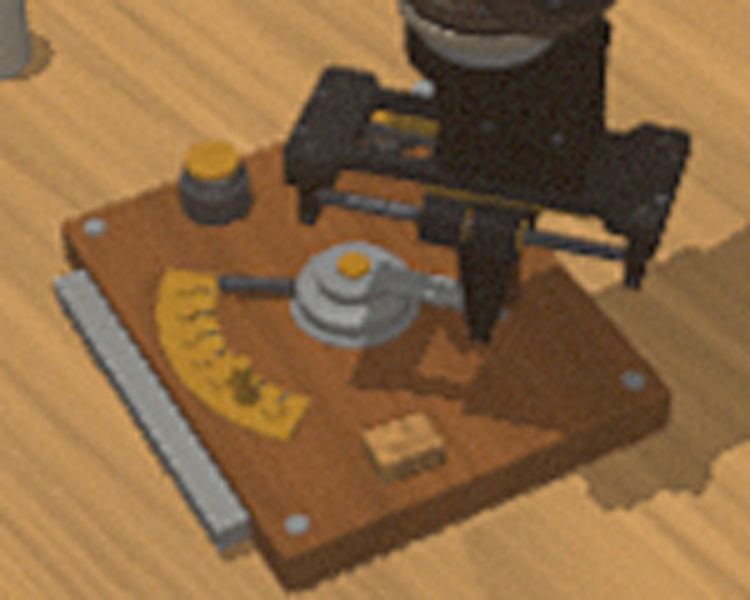

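Call:
servo_tool(steps="1 0 2 0 0 0 0;1 0 2 0 0 0 0;1 0 2 0 0 0 0;0 0 2 0 0 0 0;0 0 2 0 0 0 0;0 0 2 0 0 0 0;0 0 2 0 0 0 0;0 0 2 0 0 0 0")

```text
t: 4.3
eef_pos: [539.4, 35.0, 66.6]
tcp_rot: [2.251, 1.567, -0.309]
ft_force: [0.1, 0.7, -0.8]
opening: 0.005
```

```bash
python3 push.py 20
```

```text
t 4.3 pos [539.4  35.   66.6] r 83.6 want r 82.5 lever phi rel start -0.003 Ft -0.49 Fr 0.53 Fz -0.85 zyaw err (to tangent) -0.004
```

Call:
servo_tool(steps="0 0 1 0 0 0 0;0 0 1 0 0 0 0;0 0 1 0 0 0 0;0 0 1 0 0 0 0;0 0 1 0 0 0 0;0 0 1 0 0 0 0;0 0 1 0 0 0 0;0 0 1 0 0 0 0")

```text
t: 5.1
eef_pos: [533.0, 30.9, 66.8]
tcp_rot: [2.489, 1.565, -0.071]
ft_force: [1.4, 3.8, -0.1]
opening: 0.004
```

```bash
python3 push.py 20
```

```text
t 5.1 pos [533.   30.9  66.8] r 82.1 want r 82.5 lever phi rel start 0.087 Ft -3.46 Fr 2.10 Fz -0.07 zyaw err (to tangent) 0.086
```

```bash
python3 push.py 21 0.12
```

```text
t 5.1 pos [533.   30.9  66.8] r 82.1 want r 82.7 lever phi rel start 0.099 Ft -3.49 Fr 2.05 Fz -0.07 zyaw err (to tangent) 0.098
t 5.1 pos [533.   30.9  66.8] F [ 1.42  3.79 -0.07] tool-frame shift [-0.3 -1.5  9.8] rv [-0.218 -0.004 -0.004]
[-0.  -0.2  1.2] [-0.0273 -0.0005 -0.0005]
[-0.  -0.2  1.2] [-0.0273 -0.0005 -0.0005]
[-0.  -0.3  1.2] [-0.0273 -0.0005 -0.0005]
[-0.  -0.3  1.2] [-0.0273 -0.0005 -0.0005]
[-0.  -0.3  1.2] [-0.0273 -0.0005 -0.0005]
[-0.  -0.4  1.2] [-0.0273 -0.0005 -0.0005]
[-0.  -0.4  1.2] [-0.0273 -0.0005 -0.0005]
[-0.  -0.4  1.2] [-0.0273 -0.0005 -0.0005]
```

Call:
servo_tool(steps="0 -0.2 1.2 -0.027 0 0 0;0 -0.2 1.2 -0.027 0 0 0;0 -0.3 1.2 -0.027 0 0 0;0 -0.3 1.2 -0.027 0 0 0;0 -0.3 1.2 -0.027 0 0 0;0 -0.4 1.2 -0.027 0 0 0;0 -0.4 1.2 -0.027 0 0 0;0 -0.4 1.2 -0.027 0 0 0")

```text
t: 5.9
eef_pos: [524.4, 27.7, 66.9]
tcp_rot: [2.441, 1.562, 0.116]
ft_force: [2.8, 5.8, -2.1]
opening: 0.001
```

```bash
python3 push.py 21 0.1
```

```text
t 5.9 pos [524.4  27.7  66.9] r 83.2 want r 82.7 lever phi rel start 0.209 Ft -6.06 Fr 2.10 Fz -2.07 zyaw err (to tangent) -0.027
t 5.9 pos [524.4  27.7  66.9] F [ 2.77  5.78 -2.07] tool-frame shift [-0.1 -1.4  8.2] rv [-0.073 -0.007 -0.006]
[-0.  -0.2  1. ] [-0.0091 -0.0009 -0.0008]
[-0.  -0.2  1. ] [-0.0091 -0.0009 -0.0008]
[-0.  -0.2  1. ] [-0.0091 -0.0009 -0.0008]
[-0.  -0.2  1. ] [-0.0091 -0.0009 -0.0008]
[-0.  -0.2  1. ] [-0.0091 -0.0009 -0.0008]
[-0.  -0.2  1. ] [-0.0091 -0.0009 -0.0008]
[-0.  -0.2  1. ] [-0.0091 -0.0009 -0.0008]
[-0.  -0.2  1. ] [-0.0091 -0.0009 -0.0008]
```

Call:
servo_tool(steps="0 -0.1 1 -0.01 0 0 0;0 -0.1 1 -0.01 0 0 0;0 -0.2 1 -0.01 0 0 0;0 -0.2 1 -0.01 0 0 0;0 -0.2 1 -0.01 0 0 0;0 -0.2 1 -0.01 0 0 0;0 -0.2 1 -0.01 0 0 0;0 -0.2 1 -0.01 0 0 0")

```text
t: 6.7
eef_pos: [519.7, 24.8, 67.1]
tcp_rot: [2.507, 1.556, 0.278]
ft_force: [3.7, 8.4, -2.0]
opening: 0.009
```

```bash
cat > look.py <<'E'
import sys,cv2
from cell import *
p,d=read_camera("scene"); cv2.imwrite("pics/%s.png"%sys.argv[1],cv2.resize(p[205:280,195:290],None,fx=6,fy=6,interpolation=cv2.INTER_CUBIC))
E
python3 push.py 21 0.1; python3 look.py s4
```

```text
t 6.7 pos [519.7  24.8  67.1] r 83.4 want r 82.7 lever phi rel start 0.275 Ft -8.76 Fr 2.69 Fz -1.95 zyaw err (to tangent) -0.056
t 6.7 pos [519.7  24.8  67.1] F [ 3.71  8.38 -1.95] tool-frame shift [-0.1 -1.5  8.2] rv [-0.044 -0.012 -0.009]
[-0.  -0.2  1. ] [-0.0055 -0.0015 -0.0012]
[-0.  -0.2  1. ] [-0.0055 -0.0015 -0.0012]
[-0.  -0.2  1. ] [-0.0055 -0.0015 -0.0012]
[-0.  -0.2  1. ] [-0.0055 -0.0015 -0.0012]
[-0.  -0.2  1. ] [-0.0055 -0.0015 -0.0012]
[ 0.  -0.2  1. ] [-0.0055 -0.0015 -0.0012]
[ 0.  -0.2  1. ] [-0.0055 -0.0015 -0.0012]
[ 0.  -0.2  1. ] [-0.0055 -0.0015 -0.0012]
```

View pics/s4.png

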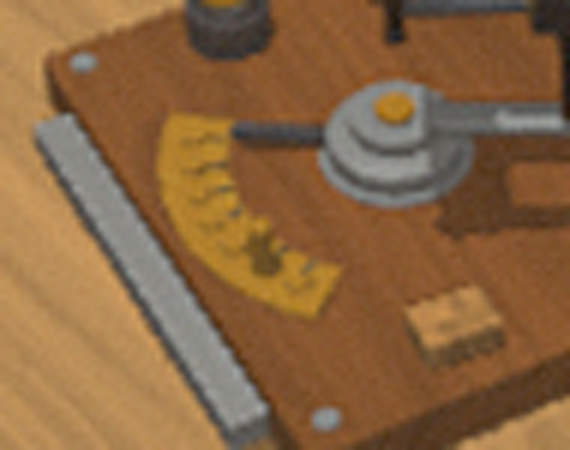

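The pointer tip at (235,132) is still at the first mark. I'll keep pushing.

Call:
servo_tool(steps="0 -0.2 1 -0.008 -0.001 -0.001 0;0 -0.2 1 -0.008 -0.001 -0.001 0;0 -0.2 1 -0.008 -0.001 -0.001 0;0 -0.2 1 -0.008 -0.001 -0.001 0;0 -0.2 1 -0.008 -0.001 -0.001 0;0 -0.2 1 -0.008 -0.001 -0.001 0;0 -0.2 1 -0.008 -0.001 -0.001 0;0 -0.2 1 -0.008 -0.001 -0.001 0")

```text
t: 7.55
eef_pos: [515.9, 22.5, 67.1]
tcp_rot: [2.719, 1.559, 0.569]
ft_force: [4.1, 8.8, -2.2]
opening: 0.003
```

```bash
python3 push.py 21 0.1|head -3; python3 look.py s5
```

```text
t 7.5 pos [515.9  22.5  67.1] r 83.7 want r 82.7 lever phi rel start 0.328 Ft -9.46 Fr 2.12 Fz -2.23 zyaw err (to tangent) -0.082
t 7.55 pos [515.9  22.5  67.1] F [ 4.15  8.76 -2.23] tool-frame shift [-0.  -1.4  8.2] rv [-0.018 -0.011 -0.005]
[-0.  -0.2  1. ] [-0.0022 -0.0013 -0.0006]
```

View pics/s5.png

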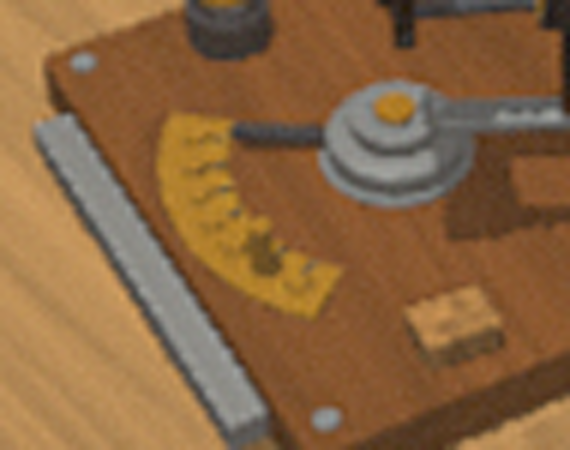

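Call:
servo_tool(steps="0 -0.3 1.4 -0.006 -0.001 0 0;0 -0.3 1.4 -0.006 -0.001 0 0;0 -0.3 1.4 -0.006 -0.001 0 0;0 -0.3 1.4 -0.006 -0.001 0 0;0 -0.3 1.4 -0.006 -0.001 0 0;0 -0.3 1.4 -0.006 -0.001 0 0;0 -0.3 1.4 -0.006 -0.001 0 0;0 -0.3 1.4 -0.006 -0.001 0 0")

```text
t: 8.4
eef_pos: [511.3, 18.3, 67.1]
tcp_rot: [2.373, 1.555, 0.284]
ft_force: [5.2, 10.3, -2.3]
opening: 0.007
```

```bash
python3 push.py 21 0.1|head -3; python3 look.py s6
```

```text
t 8.4 pos [511.3  18.3  67.1] r 83.4 want r 82.7 lever phi rel start 0.402 Ft -11.52 Fr 1.38 Fz -2.29 zyaw err (to tangent) -0.070
t 8.4 pos [511.3  18.3  67.1] F [ 5.24 10.35 -2.29] tool-frame shift [-0.  -1.6  8.2] rv [-0.03  -0.011 -0.011]
[-0.  -0.2  1. ] [-0.0038 -0.0014 -0.0014]
```

View pics/s6.png

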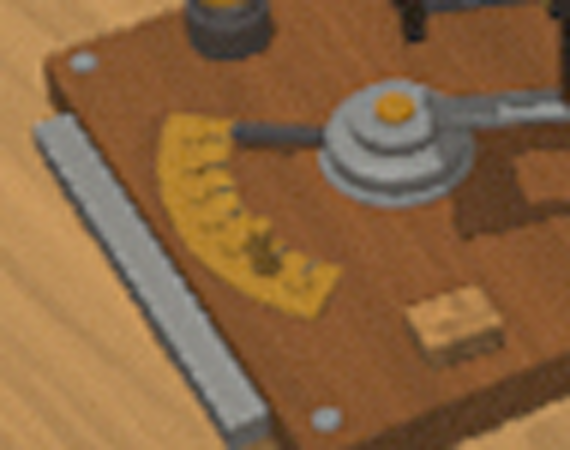

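Still at the first notch, with 11.5 N at the stud.

Call:
servo_tool(steps="0 -0.3 1.5 -0.008 -0.001 -0.001 0;0 -0.3 1.5 -0.008 -0.001 -0.001 0;0 -0.3 1.5 -0.008 -0.001 -0.001 0;0 -0.3 1.5 -0.008 -0.001 -0.001 0;0 -0.3 1.5 -0.008 -0.001 -0.001 0;0 -0.3 1.5 -0.008 -0.001 -0.001 0;0 -0.3 1.5 -0.008 -0.001 -0.001 0;0 -0.3 1.5 -0.008 -0.001 -0.001 0")

```text
t: 9.25
eef_pos: [507.0, 14.2, 67.1]
tcp_rot: [2.52, 1.556, 0.508]
ft_force: [4.7, 11.7, -3.3]
opening: 0.005
```

```bash
python3 push.py 21 0.1|head -3; python3 look.py s7
```

```text
t 9.2 pos [507.   14.2  67.1] r 83.4 want r 82.7 lever phi rel start 0.474 Ft -12.51 Fr 1.67 Fz -3.26 zyaw err (to tangent) -0.075
t 9.25 pos [507.   14.2  67.1] F [ 4.72 11.71 -3.26] tool-frame shift [ 0.  -1.7  8.2] rv [-0.025 -0.012 -0.009]
[ 0.  -0.2  1. ] [-0.0032 -0.0015 -0.0011]
```

View pics/s7.png

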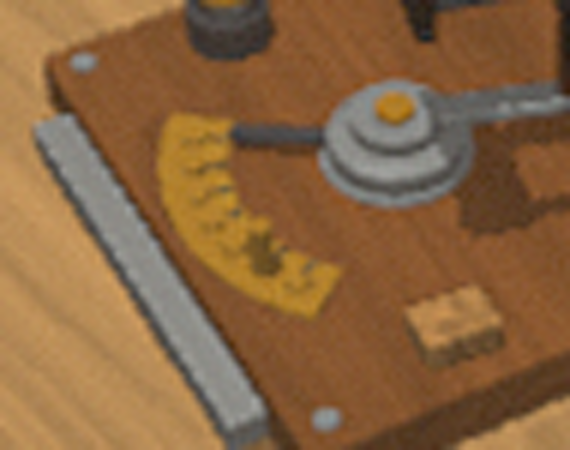

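Call:
servo_tool(steps="0 -0.3 1.5 -0.008 -0.001 -0.001 0;0 -0.3 1.5 -0.008 -0.001 -0.001 0;0 -0.3 1.5 -0.008 -0.001 -0.001 0;0 -0.3 1.5 -0.008 -0.001 -0.001 0;0 -0.3 1.5 -0.008 -0.001 -0.001 0;0 -0.3 1.5 -0.008 -0.001 -0.001 0;0 -0.3 1.5 -0.008 -0.001 -0.001 0;0 -0.3 1.5 -0.008 -0.001 -0.001 0")

```text
t: 10.1
eef_pos: [502.9, 9.9, 67.0]
tcp_rot: [2.701, 1.557, 0.767]
ft_force: [3.5, 9.7, -2.0]
opening: 0.006
```

```bash
python3 push.py 21 0.1|head -3; python3 look.py s8
```

```text
t 10.1 pos [502.9   9.9  67. ] r 83.5 want r 82.7 lever phi rel start 0.546 Ft -10.23 Fr 1.03 Fz -1.95 zyaw err (to tangent) -0.081
t 10.1 pos [502.9   9.9  67. ] F [ 3.46  9.68 -1.95] tool-frame shift [-0.1 -1.6  8.2] rv [-0.019 -0.013 -0.006]
[-0.  -0.2  1. ] [-0.0024 -0.0016 -0.0008]
```

View pics/s8.png

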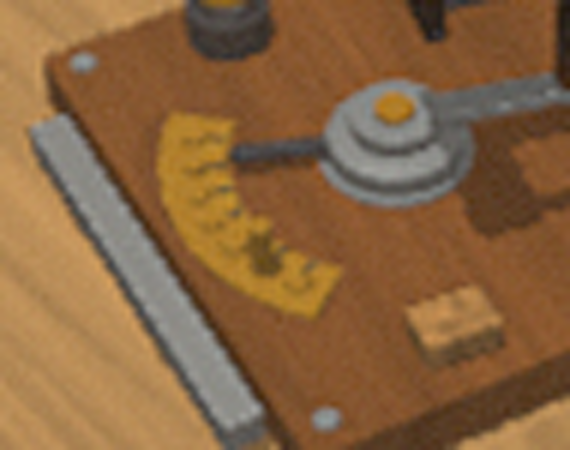

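First click: the pointer is at the second mark (235,152) and the force has dropped.

Call:
servo_tool(steps="0 -0.3 1.7 -0.01 -0.001 -0.001 0;0 -0.3 1.7 -0.01 -0.001 -0.001 0;0 -0.3 1.7 -0.01 -0.001 -0.001 0;0 -0.3 1.7 -0.01 -0.001 -0.001 0;0 -0.3 1.7 -0.01 -0.001 -0.001 0;0 -0.3 1.7 -0.01 -0.001 -0.001 0;0 -0.3 1.7 -0.01 -0.001 -0.001 0;0 -0.3 1.7 -0.01 -0.001 -0.001 0")

```text
t: 10.95
eef_pos: [497.5, 2.3, 67.0]
tcp_rot: [3.033, 1.56, 1.193]
ft_force: [3.8, 11.3, -2.6]
opening: 0.004
```

```bash
python3 push.py 21 0.1|head -3
```

```text
t 10.9 pos [497.5   2.3  67. ] r 83.3 want r 82.7 lever phi rel start 0.657 Ft -11.97 Fr 0.09 Fz -2.56 zyaw err (to tangent) -0.065
t 10.95 pos [497.5   2.3  67. ] F [ 3.83 11.34 -2.56] tool-frame shift [-0.1 -1.7  8.2] rv [-0.035 -0.011 -0.001]
[-0.  -0.2  1. ] [-0.0044 -0.0014 -0.0002]
```

Call:
servo_tool(steps="0 -0.3 1.6 -0.014 -0.001 0 0;0 -0.3 1.6 -0.014 -0.001 0 0;0 -0.3 1.6 -0.014 -0.001 0 0;0 -0.3 1.6 -0.014 -0.001 0 0;0 -0.3 1.6 -0.014 -0.001 0 0;0 -0.3 1.6 -0.014 -0.001 0 0;0 -0.3 1.6 -0.014 -0.001 0 0;0 -0.3 1.6 -0.014 -0.001 0 0")

```text
t: 11.75
eef_pos: [493.3, -3.7, 66.9]
tcp_rot: [2.722, 1.56, 1.01]
ft_force: [2.8, 9.1, -1.1]
opening: 0.006
```

```bash
python3 push.py 21 0.1|head -3;python3 look.py s9
```

```text
t 11.8 pos [493.3  -3.7  66.9] r 83.7 want r 82.7 lever phi rel start 0.745 Ft -9.55 Fr -0.54 Fz -1.15 zyaw err (to tangent) -0.104
t 11.75 pos [493.3  -3.7  66.9] F [ 2.83  9.13 -1.15] tool-frame shift [-0.2 -1.6  8.2] rv [ 0.004 -0.01  -0.004]
[-0.  -0.2  1. ] [ 0.0005 -0.0013 -0.0006]
```

View pics/s9.png

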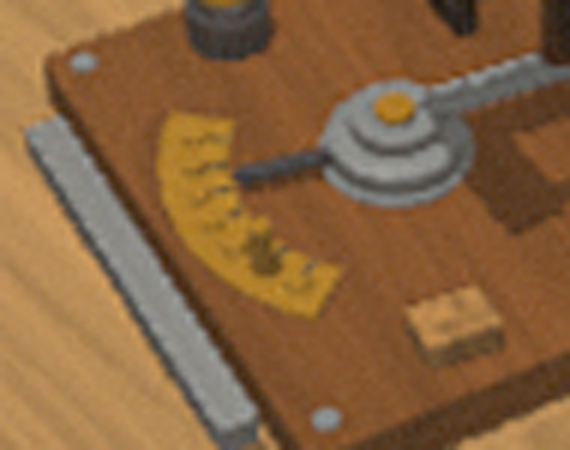

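Second click, as expected: the tip is at the third mark (238,175).

Call:
servo_tool(steps="0 -0.3 1.7 -0.005 -0.001 0 0;0 -0.3 1.7 -0.005 -0.001 0 0;0 -0.3 1.7 -0.008 -0.001 0 0;0 -0.3 1.7 -0.008 -0.001 0 0;0 -0.3 1.7 -0.008 -0.001 0 0;0 -0.3 1.7 -0.008 -0.001 0 0;0 -0.3 1.7 -0.01 -0.001 0 0;0 -0.3 1.7 -0.01 -0.001 0 0")

```text
t: 12.6
eef_pos: [489.6, -12.5, 66.8]
tcp_rot: [2.394, 1.561, 0.759]
ft_force: [4.6, 12.6, -1.4]
opening: 0.002
```

```bash
python3 push.py 21 0.1|head -3
```

```text
t 12.6 pos [489.6 -12.5  66.8] r 83.2 want r 82.7 lever phi rel start 0.859 Ft -13.07 Fr -2.88 Fz -1.36 zyaw err (to tangent) -0.067
t 12.6 pos [489.6 -12.5  66.8] F [ 4.56 12.58 -1.36] tool-frame shift [-0.3 -1.7  8.1] rv [-0.033 -0.007 -0.007]
[-0.  -0.2  1. ] [-0.0042 -0.0009 -0.0008]
```

Call:
servo_tool(steps="0 -0.3 1.6 -0.013 -0.001 -0.001 0;0 -0.3 1.6 -0.013 -0.001 -0.001 0;0 -0.3 1.6 -0.013 -0.001 -0.001 0;0 -0.3 1.6 -0.013 -0.001 -0.001 0;0 -0.3 1.6 -0.013 -0.001 -0.001 0;0 -0.3 1.6 -0.013 -0.001 -0.001 0;0 -0.3 1.6 -0.013 -0.001 -0.001 0;0 -0.3 1.6 -0.013 -0.001 -0.001 0")

```text
t: 13.4
eef_pos: [486.7, -19.3, 66.7]
tcp_rot: [-3.088, 1.565, 1.68]
ft_force: [1.7, 9.0, -0.4]
opening: 0.004
```

```bash
python3 push.py 21 0.1|head -3;python3 look.py s10
```

```text
t 13.4 pos [486.7 -19.3  66.7] r 83.7 want r 82.7 lever phi rel start 0.948 Ft -9.03 Fr -1.27 Fz -0.41 zyaw err (to tangent) -0.098
t 13.4 pos [486.7 -19.3  66.7] F [ 1.66  8.97 -0.41] tool-frame shift [-0.4 -1.5  8.2] rv [-0.002 -0.006  0.   ]
[-0.  -0.2  1. ] [-0.0003 -0.0007  0.    ]
```

View pics/s10.png

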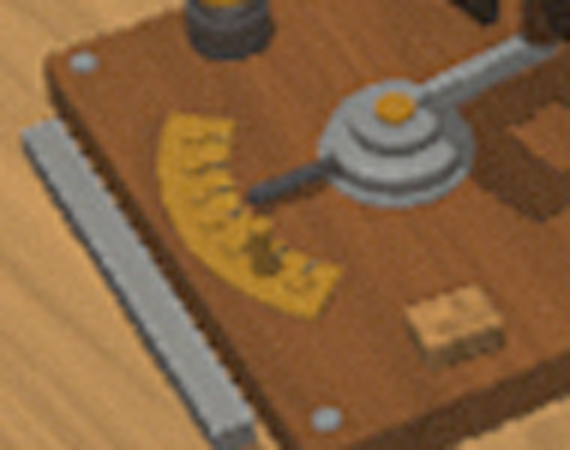

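Third click: the tip is at the fourth mark (250,197). Two more.

Call:
servo_tool(steps="0 -0.3 1.7 -0.005 -0.001 0 0;0 -0.3 1.7 -0.005 -0.001 0 0;0 -0.3 1.7 -0.008 -0.001 0 0;0 -0.3 1.7 -0.008 -0.001 0 0;0 -0.3 1.7 -0.008 -0.001 0 0;0 -0.3 1.7 -0.008 -0.001 0 0;0 -0.3 1.7 -0.01 -0.001 0 0;0 -0.3 1.7 -0.01 -0.001 0 0")

```text
t: 14.25
eef_pos: [484.9, -28.3, 66.6]
tcp_rot: [2.991, 1.567, 1.553]
ft_force: [4.7, 13.0, -0.3]
opening: 0.003
```

```bash
python3 push.py 21 0.1|head -3
```

```text
t 14.2 pos [484.9 -28.3  66.6] r 83.3 want r 82.7 lever phi rel start 1.057 Ft -12.66 Fr -5.59 Fz -0.33 zyaw err (to tangent) -0.066
t 14.25 pos [484.9 -28.3  66.6] F [ 4.74 13.01 -0.33] tool-frame shift [-0.4 -1.7  8.1] rv [-0.034 -0.004 -0.001]
[-0.1 -0.2  1. ] [-0.0043 -0.0005 -0.0001]
```

Call:
servo_tool(steps="0 -0.1 1.6 -0.014 0 0 0;0 -0.1 1.6 -0.014 0 0 0;0 -0.1 1.6 -0.014 0 0 0;0 -0.1 1.6 -0.014 0 0 0;0 -0.1 1.6 -0.014 0 0 0;0 -0.1 1.6 -0.014 0 0 0;0 -0.1 1.6 -0.014 0 0 0;0 -0.1 1.6 -0.014 0 0 0")

```text
t: 15.05
eef_pos: [483.2, -33.9, 66.5]
tcp_rot: [-2.966, 1.556, 2.007]
ft_force: [2.3, 13.4, 2.0]
opening: 0.004
```

```bash
python3 push.py 21 0.1|head -3;python3 look.py s11
```

```text
t 15.1 pos [483.2 -33.9  66.5] r 84.1 want r 82.7 lever phi rel start 1.126 Ft -12.95 Fr -4.12 Fz 1.97 zyaw err (to tangent) -0.124
t 15.05 pos [483.2 -33.9  66.5] F [ 2.32 13.39  1.97] tool-frame shift [-0.6 -1.4  8.3] rv [ 0.024 -0.014  0.003]
[-0.1 -0.2  1. ] [ 0.003  -0.0018  0.0003]
```

View pics/s11.png

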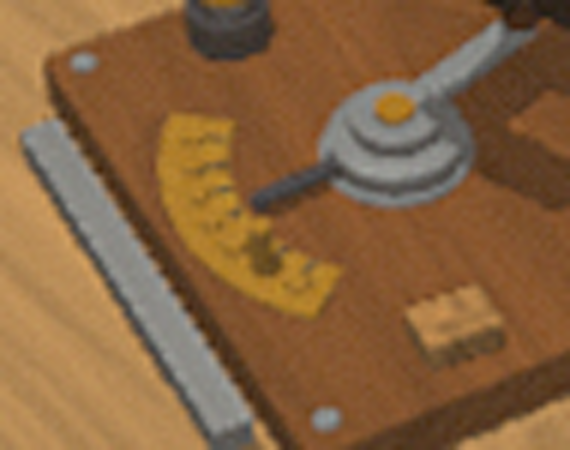

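Call:
servo_tool(steps="-0.1 -0.2 1.5 0.003 -0.002 0 0;-0.1 -0.2 1.5 0.003 -0.002 0 0;-0.1 -0.2 1.5 0.003 -0.002 0 0;-0.1 -0.2 1.5 0.003 -0.002 0 0;-0.1 -0.2 1.3 0.003 -0.002 0 0;0 -0.2 1 0 -0.001 0 0;0 -0.2 1 0 -0.001 0 0;0 0 0.5 0 -0.001 0 0")

```text
t: 15.9
eef_pos: [483.1, -38.9, 66.5]
tcp_rot: [-2.742, 1.563, 2.229]
ft_force: [2.6, 11.0, 0.2]
opening: 0.005
```

```bash
python3 push.py 21 0.1|head -3;python3 look.py s12
```

```text
t 15.9 pos [483.1 -38.9  66.5] r 83.8 want r 82.7 lever phi rel start 1.186 Ft -10.26 Fr -4.72 Fz 0.20 zyaw err (to tangent) -0.063
t 15.9 pos [483.1 -38.9  66.5] F [ 2.64 10.98  0.2 ] tool-frame shift [-0.6 -1.2  8.3] rv [-0.037 -0.007  0.003]
[-0.1 -0.1  1. ] [-0.0046 -0.0009  0.0004]
```

View pics/s12.png

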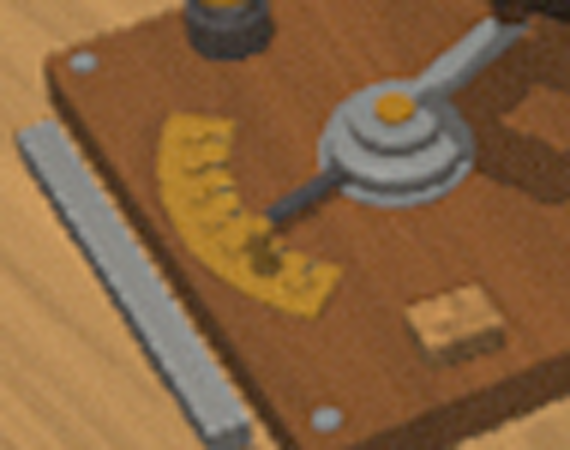

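Fourth click: the tip is at the fifth mark (272,215). One more, with smaller steps.

Call:
servo_tool(steps="-0.1 -0.2 1.5 -0.007 -0.001 0 0;-0.1 -0.2 1.5 -0.007 -0.001 0 0;-0.1 -0.2 1.5 -0.007 -0.001 0 0;-0.1 -0.2 1.5 -0.007 -0.001 0 0;0 -0.2 1.5 -0.007 -0.001 0 0;0 -0.2 1.5 -0.007 -0.001 0 0;0 -0.2 1.5 -0.007 -0.001 0 0;0 -0.2 1.5 -0.007 -0.001 0 0")

```text
t: 16.75
eef_pos: [482.8, -44.4, 66.4]
tcp_rot: [-2.665, 1.561, 2.377]
ft_force: [3.3, 13.3, 1.0]
opening: 0.006
```

```bash
python3 push.py 21 0.1|head -3;python3 look.py s13
```

```text
t 16.8 pos [482.8 -44.4  66.4] r 83.9 want r 82.7 lever phi rel start 1.252 Ft -11.99 Fr -6.67 Fz 0.99 zyaw err (to tangent) -0.068
t 16.75 pos [482.8 -44.4  66.4] F [ 3.33 13.3   0.99] tool-frame shift [-0.7 -1.1  8.3] rv [-0.032 -0.008  0.004]
[-0.1 -0.1  1. ] [-0.004  -0.001   0.0005]
```

View pics/s13.png

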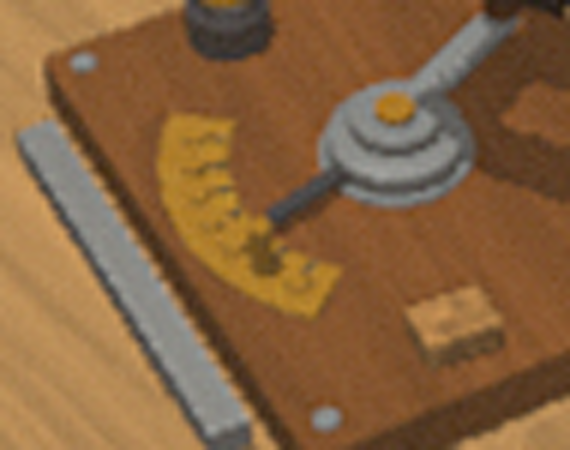

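Call:
servo_tool(steps="-0.1 0.1 1.4 -0.006 -0.001 0 0;-0.1 0.1 1.4 -0.006 -0.001 0 0;-0.1 0.1 1.4 -0.006 -0.001 0 0;-0.1 0.1 1.4 -0.006 -0.001 0 0;0 0.1 1.4 -0.006 -0.001 0 0;0 0.1 1.4 -0.006 -0.001 0 0;0 0.1 1.4 -0.006 -0.001 0 0;0 0.1 1.4 -0.006 -0.001 0 0")

```text
t: 17.6
eef_pos: [482.4, -46.9, 66.4]
tcp_rot: [-2.524, 1.554, 2.581]
ft_force: [0.7, 13.3, 2.1]
opening: 0.006
```

```bash
python3 push.py 21 0.1|head -3;python3 look.py s14
```

```text
t 17.6 pos [482.4 -46.9  66.4] r 84.4 want r 82.7 lever phi rel start 1.281 Ft -12.56 Fr -4.48 Fz 2.09 zyaw err (to tangent) -0.101
t 17.6 pos [482.4 -46.9  66.4] F [ 0.69 13.32  2.09] tool-frame shift [-0.7 -0.9  8.5] rv [ 0.002 -0.014  0.01 ]
[-0.1 -0.1  1.1] [ 0.0002 -0.0017  0.0012]
```

View pics/s14.png

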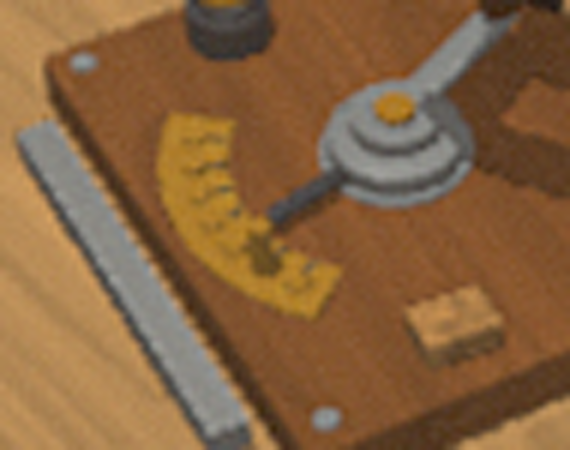

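Call:
servo_tool(steps="-0.1 -0.1 1.6 0 -0.002 0.001 0;-0.1 -0.1 1.6 0 -0.002 0.001 0;-0.1 -0.1 1.6 0 -0.002 0.001 0;-0.1 -0.1 1.6 0 -0.002 0.001 0;-0.1 -0.1 1.6 0 -0.002 0.001 0;-0.1 -0.1 1.6 0 -0.001 0.001 0;0 -0.1 1.5 0 -0.001 0 0;0 -0.1 1.4 0 -0.001 0 0")

```text
t: 18.45
eef_pos: [482.8, -50.2, 66.3]
tcp_rot: [-2.705, 1.556, 2.413]
ft_force: [3.3, 13.8, 1.5]
opening: 0.004
```

```bash
python3 push.py 21 0.1|head -3;python3 look.py s15
```

```text
t 18.4 pos [482.8 -50.2  66.3] r 84.1 want r 82.7 lever phi rel start 1.321 Ft -12.01 Fr -7.65 Fz 1.50 zyaw err (to tangent) -0.075
t 18.45 pos [482.8 -50.2  66.3] F [ 3.33 13.85  1.5 ] tool-frame shift [-0.8 -1.   8.4] rv [-0.025 -0.014  0.006]
[-0.1 -0.1  1. ] [-0.0032 -0.0017  0.0008]
```

View pics/s15.png

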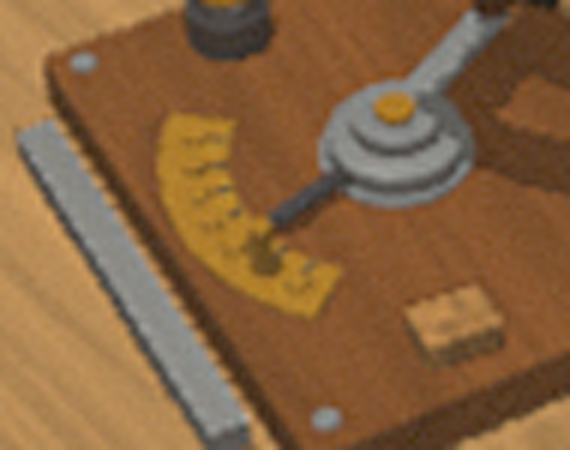

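Call:
servo_tool(steps="-0.1 -0.1 1.6 -0.004 -0.002 0.001 0;-0.1 -0.1 1.6 -0.004 -0.002 0.001 0;-0.1 -0.1 1.6 -0.004 -0.002 0.001 0;-0.1 -0.1 1.6 -0.004 -0.002 0.001 0;-0.1 -0.1 1.6 -0.004 -0.002 0 0;0 -0.1 1.5 -0.004 -0.001 0 0;0 -0.1 1.3 -0.004 -0.001 0 0;0 -0.1 1 0 -0.001 0 0")

```text
t: 19.3
eef_pos: [483.6, -55.3, 66.3]
tcp_rot: [-2.699, 1.559, 2.461]
ft_force: [2.3, 12.4, 0.7]
opening: 0.0
```

```bash
python3 push.py 21 0.1|head -3;python3 look.py s16
```

```text
t 19.3 pos [483.6 -55.3  66.3] r 83.9 want r 82.7 lever phi rel start 1.381 Ft -10.59 Fr -6.84 Fz 0.72 zyaw err (to tangent) -0.057
t 19.3 pos [483.6 -55.3  66.3] F [ 2.28 12.4   0.72] tool-frame shift [-0.8 -1.   8.3] rv [-0.043 -0.011  0.005]
[-0.1 -0.1  1. ] [-0.0054 -0.0013  0.0006]
```

View pics/s16.png

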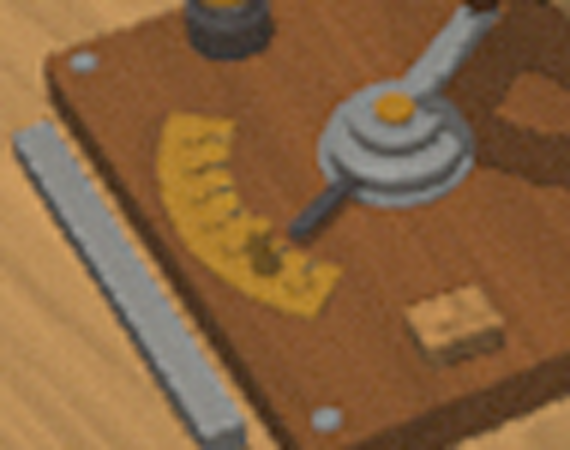

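Fifth click: the tip at (293,233) is at the pin's mark. Now I ease the lever back along its circle.

```bash
python3 push.py 21 -0.3
```

```text
t 19.4 pos [483.6 -55.3  66.3] r 83.9 want r 82.7 lever phi rel start 1.381 Ft -9.85 Fr -6.24 Fz 0.63 zyaw err (to tangent) -0.057
t 19.35 pos [483.6 -55.3  66.3] F [ 2.01 11.49  0.63] tool-frame shift [ -0.5  12.2 -21.8] rv [ 0.357 -0.009  0.007]
[-0.1  1.5 -2.7] [ 0.0446 -0.0012  0.0008]
[-0.1  1.4 -2.8] [ 0.0446 -0.0012  0.0008]
[-0.1  1.3 -2.8] [ 0.0446 -0.0012  0.0008]
[-0.1  1.1 -2.9] [ 0.0446 -0.0012  0.0008]
[-0.1  1.  -2.9] [ 0.0446 -0.0012  0.0008]
[-0.1  0.9 -3. ] [ 0.0446 -0.0012  0.0008]
[-0.1  0.7 -3. ] [ 0.0446 -0.0012  0.0008]
[-0.1  0.6 -3.1] [ 0.0446 -0.0012  0.0008]
```

Call:
servo_tool(steps="0 0.8 -2 0.03 0 0 0;0 1 -2.5 0.04 0 0 0;0 1.2 -3 0.045 0 0 0;0 1 -3 0.045 0 0 0;0 1 -3 0.045 0 0 0;0 0.9 -3 0.045 0 0 0;0 0.7 -3 0.045 0 0 0;0 0.6 -3 0.045 0 0 0")

```text
t: 20.15
eef_pos: [482.9, -28.3, 66.8]
tcp_rot: [-2.486, 1.557, 2.336]
ft_force: [0.7, 2.8, -0.3]
opening: 0.009
```

```bash
python3 push.py 21 -0.3
```

```text
t 20.1 pos [482.9 -28.3  66.8] r 85.2 want r 82.7 lever phi rel start 1.061 Ft -2.70 Fr -0.87 Fz -0.33 zyaw err (to tangent) -0.038
t 20.15 pos [482.9 -28.3  66.8] F [ 0.68  2.76 -0.33] tool-frame shift [ -0.1  13.  -21.6] rv [ 0.338 -0.009  0.01 ]
[-0.   1.6 -2.7] [ 0.0423 -0.0012  0.0013]
[-0.   1.5 -2.8] [ 0.0423 -0.0012  0.0013]
[-0.   1.4 -2.8] [ 0.0423 -0.0012  0.0013]
[-0.   1.3 -2.9] [ 0.0423 -0.0012  0.0013]
[-0.   1.2 -2.9] [ 0.0423 -0.0012  0.0013]
[-0.  1. -3.] [ 0.0423 -0.0012  0.0013]
[-0.   0.9 -3. ] [ 0.0423 -0.0012  0.0013]
[-0.   0.8 -3.1] [ 0.0423 -0.0012  0.0013]
```

Call:
servo_tool(steps="0 1.5 -2.7 0.04 0 0 0;0 1.4 -3 0.04 0 0 0;0 1.2 -3 0.04 0 0 0;0 1 -4 0.02 0 0 0;0 0 -4 0 0 0 0;0 0 -4 0 0 0 0;0 0 -4 0 0 0 0;0 0 -2 0 0 0 0")

```text
t: 20.95
eef_pos: [485.6, -0.6, 67.0]
tcp_rot: [-2.109, 1.554, 2.576]
ft_force: [-0.4, 0.7, -0.6]
opening: 0.003
```

```bash
python3 push.py 21; python3 - <<'E'
from h import *
from cell import read_camera
p,d=read_camera("scene"); cv2.imwrite("pics/s17.png",cv2.resize(p[190:290,190:330],None,fx=5.6,fy=5.6,interpolation=cv2.INTER_CUBIC))
cx,cy,yw=566.7,-44,-.19
for th in (np.pi-.8+yw+1,): print(proj("scene",[cx+80*np.cos(th),cy+80*np.sin(th),96]),[cx+80*np.cos(th),cy+80*np.sin(th)])
E
```

```text
t 20.9 pos [485.6  -0.6  67. ] r 91.9 want r 82.7 lever phi rel start 0.755 Ft -0.61 Fr 0.55 Fz -0.61 zyaw err (to tangent) -0.208
[[283.93979242 197.53392457]] [np.float64(486.70399996666686), np.float64(-44.79998666673334)]
```

View pics/s17.png

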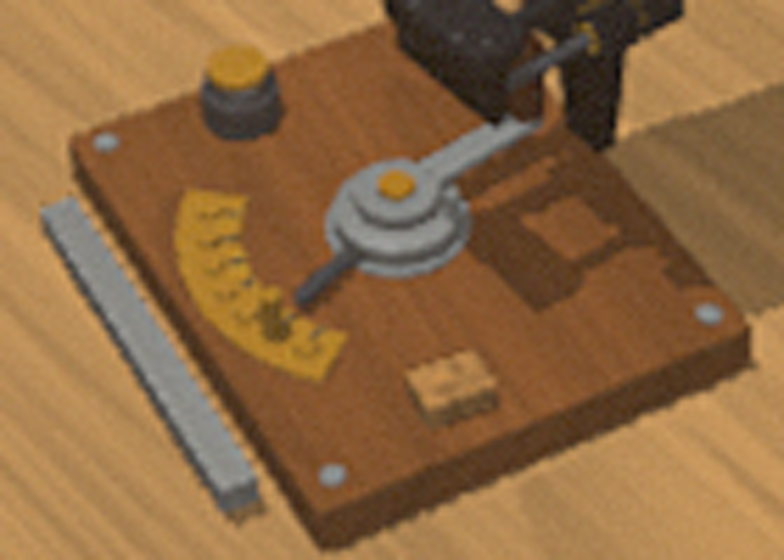

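The stud is free: it sits at about (487,-45), and the TCP is 44 mm away. Now I rise and go over to the lock.

Call:
servo_tool(steps="-10 0 0 0 0 0 0;-20 0 0 0 0 0 0;-25 0 0 0 0 0 0;-20 0 0 0 0 0 0;-10 0 0 0 0 0 0;0 0 0 0 0 0 0;0 0 0 0 0 0 0;0 0 0 0 0 0 0")

```text
t: 21.8
eef_pos: [486.1, -1.5, 156.8]
tcp_rot: [-2.075, 1.553, 2.612]
ft_force: [-0.2, -0.0, 0.1]
opening: 0.005
```

```bash
python3 - <<'E'
from h import *
from cell import read_camera
p,d=read_camera("top"); cv2.imwrite("pics/t2.png",cv2.resize(p[120:250,235:385],None,fx=4.6,fy=4.6,interpolation=cv2.INTER_CUBIC))
plan((576.2,-152.7,150),-1.43,8)
E
```

```text
t 21.85 pos [486.1  -1.5 156.6] F [ 0.94 -0.19 -0.62] tool-frame shift [  3.9  94.  148.9] rv [-0.167 -0.01   0.015]
[ 0.5 11.8 18.6] [-0.0208 -0.0012  0.0019]
[ 0.5 11.4 18.9] [-0.0208 -0.0012  0.0019]
[ 0.6 11.  19.1] [-0.0208 -0.0012  0.0019]
[ 0.6 10.6 19.3] [-0.0208 -0.0012  0.0019]
[ 0.7 10.2 19.5] [-0.0208 -0.0012  0.0019]
[ 0.7  9.8 19.7] [-0.0208 -0.0012  0.0019]
[ 0.7  9.3 19.9] [-0.0208 -0.0012  0.0019]
[ 0.8  8.9 20.1] [-0.0208 -0.0012  0.0019]
```

View pics/t2.png

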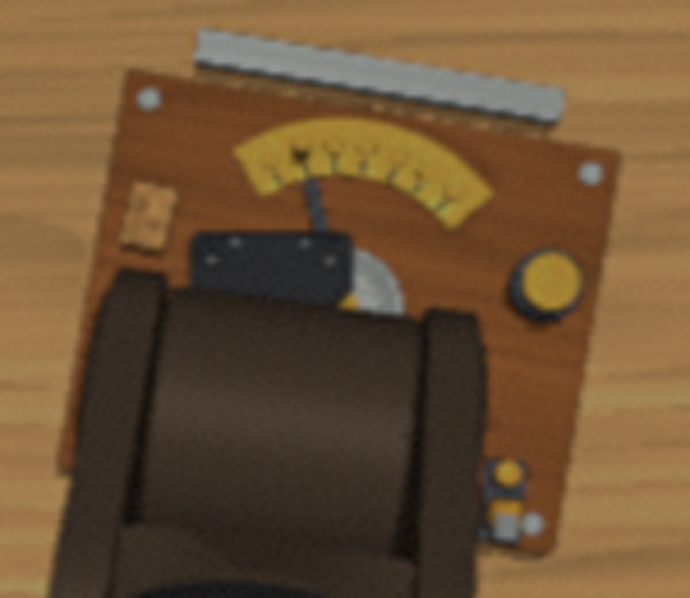

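The top view shows the pointer tip at (310,180), in line with the dark pin at (301,155). That is the right notch. Next, the lock.

Call:
servo_tool(steps="0 12 19 -0.02 -0.001 0.002 0;0 11 19 -0.02 -0.001 0.002 0;0 11 19 -0.02 -0.001 0.002 0;0 11 19 -0.02 -0.001 0.002 0;0 10 19 -0.02 -0.001 0.002 0;0 10 18 -0.02 -0.001 0.002 0;0 9 16 -0.02 -0.001 0.002 0;0 6 10 -0.02 -0.001 0.002 0")

```text
t: 22.65
eef_pos: [571.7, -140.6, 147.0]
tcp_rot: [-2.16, 1.559, 2.695]
ft_force: [-0.5, 0.2, 0.4]
opening: 0.004
```

```bash
python3 - <<'E'
from h import *
from cell import read_camera
plan((576.2,-152.7,85),-1.43,1)
c=get_calibration("wrist"); p,d=read_camera("wrist"); cv2.imwrite("pics/w5.png",p)
print(proj("wrist",[[576.2,-152.7,64]],c))
E
```

```text
t 22.65 pos [ 571.7 -140.6  147. ] F [-0.53  0.16  0.43] tool-frame shift [61.9  3.4 13. ] rv [ 0.002 -0.007  0.01 ]
[61.9  3.4 13. ] [ 0.0016 -0.0068  0.0102]
[[290.40814481 226.03137865]]
```

View pics/w5.png

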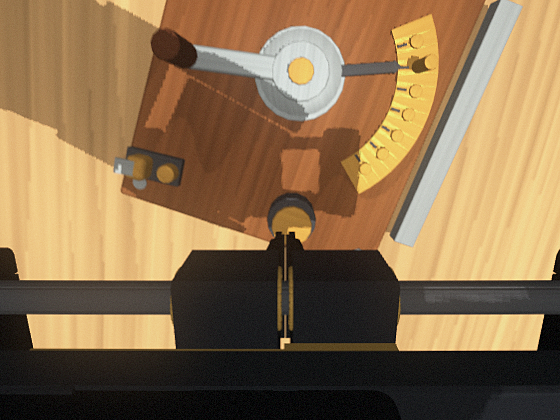

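The wrist view confirms the pointer lines up with the pin (420,63), and the lock head at (292,223) matches its prediction.

Call:
servo_tool(steps="0 1 6 0 -0.003 0.005 0;0 1 4 0 -0.003 0.005 0;5 0 1 0 0 0 0;15 0 0 0 0 0 0;15 0 0 0 0 0 0;15 0 0 0 0 0 0;10 0 0 0 0 0 0;0 0 0 0 0 0 0")

```text
t: 23.5
eef_pos: [573.7, -150.5, 82.0]
tcp_rot: [-2.295, 1.568, 2.559]
ft_force: [-0.0, -0.2, 0.0]
opening: 0.003
```

```bash
python3 - <<'E'
from h import *
plan((576.2,-152.7,75),-1.43,1)
E
```

```text
t 23.5 pos [ 573.7 -150.5   82. ] F [-0.01 -0.16  0.05] tool-frame shift [6.9 2.1 2.5] rv [ 0.001 -0.002  0.002]
[6.9 2.1 2.5] [ 0.0011 -0.0018  0.0021]
```

Call:
servo_tool(steps="0 1 1.3 0 0 0 0;1 1 1.2 0 0 0 0;2 0 0 0 0 0 0;2 0 0 0 0 0 0;2 0 0 0 0 0 0;2 0 0 0 0 0 0;2 0 0 0 0 0 0;2 0 0 0 0 0 0")

```text
t: 24.3
eef_pos: [577.2, -153.0, 70.3]
tcp_rot: [1.701, 1.57, 0.272]
ft_force: [0.6, -0.0, -0.4]
opening: 0.004
```

Call:
servo_tool(steps="1.5 0 0 0 0 0 0;1.5 0 0 0 0 0 0;1.5 0 0 0 0 0 0;1.5 0 0 0 0 0 0;1.5 0 0 0 0 0 0;1.5 0 0 0 0 0 0;1 0 0 0 0 0 0;1 0 0 0 0 0 0")

```text
t: 25.1
eef_pos: [577.1, -153.0, 58.9]
tcp_rot: [1.617, 1.57, 0.189]
ft_force: [-1.0, 0.3, 3.1]
opening: 0.005
```

Contact at about 4 N of friction, z 58.9. It still needs to go to about 54.

Call:
servo_tool(steps="1 0 0 0 0 0 0;1 0 0 0 0 0 0;1 0 0 0 0 0 0;0.8 0 0 0 0 0 0;0.8 0 0 0 0 0 0;0.6 0 0 0 0 0 0;0.5 0 0 0 0 0 0;0.5 0 0 0 0 0 0")

```text
t: 25.9
eef_pos: [577.2, -153.0, 54.2]
tcp_rot: [1.329, 1.569, -0.099]
ft_force: [-2.7, 1.6, 9.8]
opening: 0.005
```

Call:
servo_tool(steps="0.4 0 0 0 0 0 0;0.4 0 0 0 0 0 0;0.4 0 0 0 0 0 0;0.4 0 0 0 0 0 0;0.4 0 0 0 0 0 0;0.4 0 0 0 0 0 0;0.4 0 0 0 0 0 0;0.4 0 0 0 0 0 0")

```text
t: 26.7
eef_pos: [577.2, -153.0, 54.2]
tcp_rot: [1.164, 1.567, -0.264]
ft_force: [-2.5, 1.2, 8.5]
opening: 0.001
```

The plunger is firmly home: no further travel at 8.5 N, z 54.2. Now I retreat upward and check.

Call:
servo_tool(steps="-3 0 0 0 0 0 0;-5 0 0 0 0 0 0;-12 0 0 0 0 0 0;-20 0 0 0 0 0 0;-25 0 0 0 0 0 0;-25 0 0 0 0 0 0;-10 0 -10 0 0 0 0;0 0 0 0 0 0 0")

```text
t: 27.5
eef_pos: [575.3, -142.3, 160.2]
tcp_rot: [1.23, 1.567, -0.199]
ft_force: [0.1, 0.8, -1.1]
opening: 0.005
```

Call:
servo_tool(steps="0 0 -20 0 0 0 0;0 0 -20 0 0 0 0;0 0 -10 0 0 0 0;0 0 0 0 0 0 0;0 0 0 0 0 0 0;0 0 0 0 0 0 0;0 0 0 0 0 0 0;0 0 0 0 0 0 0")

```text
t: 28.3
eef_pos: [567.1, -92.0, 156.5]
tcp_rot: [-0.027, 1.571, -1.456]
ft_force: [-0.3, -0.1, 0.6]
opening: 0.006
```

```bash
python3 - <<'E'
from h import *
from cell import read_camera
s,p,R=st(); print(p.round(1),s["ft_force"].round(2))
c=get_calibration("wrist"); im,d=read_camera("wrist"); cv2.imwrite("pics/w6.png",im)
K=c["mtx"]; o=-c["R"].T@c["t"]
uv=proj("wrist",[[576.2,-152.7,54]],c)[0]; print(uv)
for dv in(-8,-4,0,4,8):
  u,v=int(uv[0]),int(uv[1])+dv
  q=cv2.undistortPoints(np.array([[[u,v]]],float),K,c["distortion"])[0,0]
  print(v,(o+c["R"].T@(np.array([q[0],q[1],1])*d[v,u])).round(1))
E
```

```text
[567.1 -92.  156.5] [-0.35 -0.06  0.59]
[285.89745579 274.61679045]
266 [566.2 -88.3 181.3]
270 [566.4 -89.5 182.7]
274 [566.6 -91.1 183.3]
278 [566.9 -92.9 183.3]
282 [562.5 -62.2 248.8]
```

View pics/w6.png

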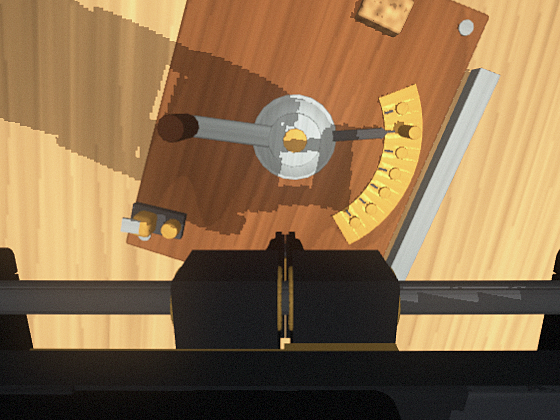

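The pointer (385,133) is still on the pin's mark (408,131), but the gripper hides the lock. I'll check it with the scene camera.

```bash
python3 - <<'E'
from h import *
from cell import read_camera
im,d=read_camera("scene")
c=get_calibration("scene"); o=-c["R"].T@c["t"]; 
d0=np.load("scene0.npy")
uv=proj("scene",[[576.2,-152.7,54],[576.2,-152.7,64]],c); print(uv)
for nm,D,k in(("before",d0,1),("now",d,0)):
  u,v=uv[k].round().astype(int); zs=[]
  for du in(-2,-1,0,1,2):
   for dv in (-1,0,1):
    q=cv2.undistortPoints(np.array([[[u+du,v+dv]]],float),c["mtx"],c["distortion"])[0,0]
    zs.append((o+c["R"].T@(np.array([q[0],q[1],1])*D[v+dv,u+du]))[2])
  print(nm,np.round(np.median(zs),1),np.round(zs,0))
cv2.imwrite("pics/s20.png",cv2.resize(im[175:290,190:335],None,fx=5,fy=5,interpolation=cv2.INTER_CUBIC))
E
```

```text
[[232.53892225 203.71721307]
 [232.27787404 200.92747931]]
before 65.1 [64. 68. 65. 64. 66. 65. 62. 69. 66. 65. 63. 65. 62. 64. 66.]
now 56.0 [56. 58. 54. 58. 57. 56. 54. 57. 52. 54. 57. 56. 54. 53. 58.]
```

View pics/s20.png

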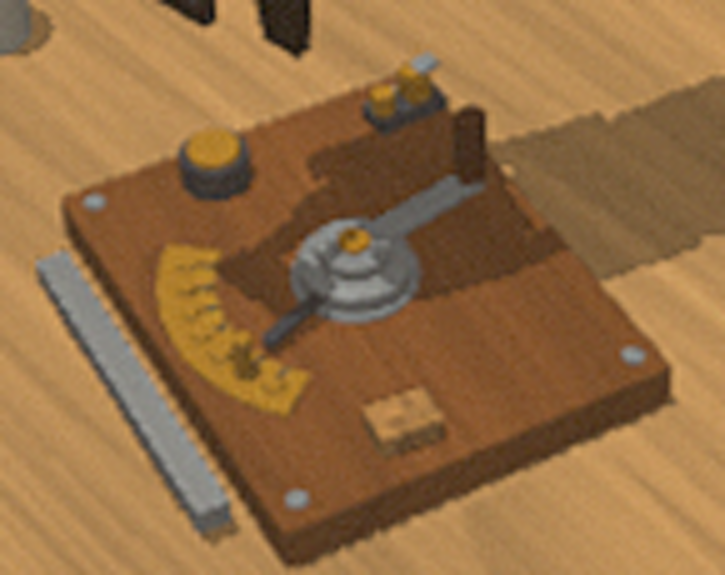

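The lock has gone down about 10 mm: depth gives 65 → 56 mm with roughly +1 mm bias. It bottomed under 8.5–9.8 N, well above the 4 N of friction, with the TCP at 54.2 mm. Handing in.

```bash
python3 -c "
from cell import order
print(order.job_done())"
```

```text
the job is handed in; nothing more can be done
None
```

The job is handed in at about 28 s of the 72 s allowed: the pointer rests at the pin's notch, the lever is let go and the lock plunger is pressed home. No verdict was given.

- **Pin and clicks:** The top, scene and wrist views all put the tall pin at notch +0.4, which is five clicks from the start. I pushed the stud round with closed fingers in small steps and confirmed each click in the scene camera. In the readings at the end of each call, the force stayed at about 15 N or less, against the 22 N limit.
- **Release:** I eased the lever back along its circle and moved the fingers about 44 mm clear before going to the lock.
- **Lock:** I pressed it straight down until it stopped, with the fingertips at 54.2 mm. At 8.5–9.8 N, well over the 4 N of friction, it would not go any further.
- **Last checks:** The wrist and scene views show the pointer at the pin's notch and the finger plane and cork block where they were. The robot is clear of everything.
- **One check disagreed slightly:** The scene depth put the lock's top at 56.0 mm, just above the 55.6 mm limit. The same measurement gave 65.1 mm beforehand for a true 64, so corrected it is about 55 mm. I relied on the plunger having stopped at 54.2 mm.

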